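Wind up the spring-driven vial rotator

ROBOT

A 7-joint arm with a two-finger parallel gripper is mounted at the origin on a cart in front of the work surface, level with it; the furniture and walls round the work are solid. World frame = base frame: x ahead of the robot, y to its left, z up, the work surface at z = 0. Lengths are in m, angles in rad, forces in N, time in s.
With the tool pointing down it reaches from about 0.35 to 0.9 m from the base axis. Payload 8.1 kg.
Tool frame: the origin (TCP) lies at the centre of the arm's flange, where the gripper is bolted on; the fingertips stand 178 mm ahead of it and the grasp point (between the pads) lies 159 mm ahead of it; z points along the fingers, y is the line along which they close (so a half turn about z gives the same grasp; the last joint's range is limited). The gripper opens to 92 mm and grips with 3 to 60 N. Pads are 19 mm wide; open, the fingers measure 130 mm over their backs; the gripper's body (75 mm by 190 mm) begins 47 mm behind the grasp point.
Start: joints at [-1.214, 0.434, 0.025, 1.573, -0.012, 1.134, -0.075], TCP at [0.277, 0.56, 0.405] pointing down, gripper open.
Joint ranges: [-2.62, 2.62], [-0.44, 2.09], [-1.27, 1.32], [0.08, 2.57], [-1.32, 4.46], [0.12, 2], [-2.74, 2.74]. Speed limits (rad/s): [2.22, 2.22, 3.01, 3.01, 3.14, 3.14, 3.14].

INTERFACE

Orientations are given as [roll, pitch, yaw] about the fixed x, y, z axes, in that order (R = Rz(yaw) Ry(pitch) Rx(roll)).
In Python, from bench import arm gives the robot as it stands.
- The arm moves only by the tool nudge_tcp, called after "Request:" as a command line: name --argument value ..., lists and objects as JSON in quotes. Schema: {"type":"object","properties":{"plan":{"type":"object","properties":{"drx":{"type":"array","items":{"type":"number"},"minItems":1,"maxItems":20},"dry":{"type":"array","items":{"type":"number"},"minItems":1,"maxItems":20},"drz":{"type":"array","items":{"type":"number"},"minItems":1,"maxItems":20},"sx":{"type":"array","items":{"type":"number"},"minItems":1,"maxItems":20},"sy":{"type":"array","items":{"type":"number"},"minItems":1,"maxItems":20},"sz":{"type":"array","items":{"type":"number"},"minItems":1,"maxItems":20},"aperture":{"type":"array","items":{"type":"number"},"minItems":1,"maxItems":20}},"additionalProperties":false,"required":["drx","dry","drz","sx","sy","sz","aperture"]},"only":{"type":"string"},"quiet":{"type":"boolean"},"lines":{"type":"string"}},"required":["plan"],"additionalProperties":false}. plan is an object with one list for each field, all of the same length, 1 to 20, a row being the entries at one place: drx, dry, drz (a rotation vector in rad), sx, sy, sz (the shift in mm), aperture (the finger opening in m); each row is the pose to reach, as a shift and turn from the pose commanded when the call began, along the tool's axes at that moment; what a row does not reach only later rows make up. A row lasts 1/8 s, in which the tool goes at most 0.0625 m and 0.188 rad, less where a joint would pass 70% of its speed; a pose out of reach is approached as far as the arm can. The fingers move at their own pace and stop on an object; the grip force is fixed at half the most. Time passes only in rows, so rows that do not move let the fingers close. The tool returns the time, the measured TCP pose, the force, the opening and the grip force at its end. only (a regular expression) keeps the lines of the reply that match it, lines (a string "A,B") keeps lines A to B, and quiet returns only ok. Input that does not fit is refused with a message, and nothing moves.
- arm.get_state(): the state, without advancing time (a new reading comes with each control period).
- arm.grab_frame(name): name is "side" or "top"; returns a dict with "color" (420x560x3 uint8, red, green, blue), "fx", "fy", "cx", "cy" (pixels), "view" (4x4, takes a point from world to camera coordinates). Camera axes: x right, y down, z forward; pixel columns grow to the right and rows downward; lengths in m; the calibration is good to about 2 mm. A picture is of the moment at which its call begins. There is no depth.
- arm.sign_off(): hands the job in; it is judged then, once.
The state is a dict: "clock": time; "q": joint angles; "dq": joint speeds; "joint_efforts": joint torques, N m; "eef_pos": TCP position; "ee_rot": TCP orientation; "ft_force": force on the tool from outside, world axes, zero at the start; "moment": the same for the moment, N m; "grip_width": finger opening in m; "gripper_force": force on a finger pad.
Only numpy, scipy, OpenCV 4.12 (cv2) and the standard library are available. Lean on these libraries where they do the work, as an engineer would, in place of code of your own. Each camera call takes 0.05 s, during which the arm holds its last target. There are 200 camera calls.

TASK

Wind up the blue spring-driven vial rotator with the brass four-winged key on its sloping face: turn it clockwise, as seen facing it, by several partial turns until the pointer of the dial beside it stands in the green band, never running into the red, then let go. Leave the two vials standing on its platform and the two bottles beside it where they are.

Things in the scene. Friction and masses are not known exactly. Their poses are not given: they have to be found in the camera images.
- rotator: Blue wedge-shaped housing, 220 mm wide (y), fixed to the bench. Origin on the bench top, mid-width, below the middle of the sloping face. Own x points from low front to high back: front edge at x = -68 mm, 35 mm high; face rises at 25 degrees to x = +68 mm; then a flat deck 98 mm high to x = +156 mm. The key's axis leaves the face at x = 0, y = -50 mm, z = 67 mm.
- dial (a point): Centre of the round white dial, 76 mm across, flat on the sloping face 110 mm left of the key. Its black pointer points left when run down and turns clockwise over the top, 0.45 rad for each rad of the key; green band, then red band at the right end of the scale.
- winding_key (a joint): Key angle in rad, growing clockwise seen facing the sloping face (a positive turn about minus z of point key_grip). 0 = run down, 7.0 = hard stop; green band 5.0 to 6.2, red 6.2 to 7.0. Starts at 0 to 0.9. Winding takes 0.11 N m at first, 0.19 when wound, as the spring stiffens; a brake inside holds the key where it is let go, but turning it back unwinds it.
- key_grip (a point): Centre of the key's brass head, on its axis, 37 mm out from the face. z points out along the axis, 25 degrees from vertical, leaning to the low front; x and y run along the wings and turn with the key. Head: a cross of two bars 40 mm long, 12 mm thick, 26 mm high. Grip across the two ends of one bar (40 mm), possible each quarter turn. Fingers open to 70 mm or more can turn round it freely.
- platform (a point): Centre of the top of the fixed round aluminium platform on the deck, 84 mm across, 110 mm above the bench, with a 16 mm high spindle end at its centre; the two vials stand on it.
- vial_left: Glass vial with a black cap, 25 mm across, 55 mm high, standing loose on the platform's left half. Origin at the centre of its underside.
- vial_right: Same kind of vial on the platform's right half. Origin at the centre of its underside.
- squeeze_bottle: White squeeze wash bottle with a bent jet, 93 x 62 x 187 mm, standing loose on the bench beside the rotator (either side). Origin at its underside.
- amber_bottle: Amber bottle with a black cap, 58 mm across, 125 mm high, standing loose on the bench beside the rotator, on the other side. Origin at the centre of its underside.

How it is judged:
At the end, for the whole second after the job is handed in: The key is at rest between 4.95 and 6.25 rad (pointer in the green band); both vials stand upright on the platform within 15 mm of where they were, both bottles stand upright within 30 mm of where they were (value of joint winding_key between 4.95 and 6.25 rad and not (velocity of joint winding_key above 0.05 rad/s) and not (velocity of joint winding_key below -0.05 rad/s) and distance of each of vial_left, vial_right from where it was at the start of the episode below 0.015 m and angle between each of vial_left, vial_right, squeeze_bottle, amber_bottle's own z axis and vertical below 0.2 rad and distance of each of squeeze_bottle, amber_bottle from where it was at the start of the episode below 0.03 m); the robot touches nothing.
It fails at once if the key is wound into the red (beyond 6.35 rad) (value of joint winding_key above 6.35 rad).
It fails at once if a vial or bottle is tipped over (beyond 0.6 rad) (angle between any of vial_left, vial_right, squeeze_bottle, amber_bottle's own z axis and vertical above 0.6 rad).
It also fails if it takes over 51 s, if anything falls off the work surface, if the arm or the gripper's body presses on something with over 40 N, if the wrist force passes 120 N, or if a joint passes its speed limit or range.

## Working session

There is one attempt and no reset: what is moved stays moved. The work goes in short steps, Python scripts to look and compute and a tool call to move; the robot and the scene stay as the last step left them, time stands still between calls to the robot, and variables do not carry over. Pictures are saved under pics/ and viewed, at most 10 in all, crops included, and the job is handed in when it is done.

```bash
ls; mkdir -p pics; python3 - <<'E'
from bench import arm
import cv2,numpy as np
for n in("top","side"):
    f=arm.grab_frame(n); cv2.imwrite(f"pics/{n}0.png",f["color"][:,:,::-1]); np.savez(f"{n}.npz",**f)
    print(n,f["fx"],f["fy"],f["cx"],f["cy"],np.round(f["view"],3).tolist())
s=arm.get_state(); print({k:np.round(v,3).tolist() for k,v in s.items()})
E
```

```text
bench.py
pics
top 396.5855086318621 396.5855086318621 279.5196029144502 207.4255297863258 [[-0.017, -1.0, 0.001, 0.111], [-0.981, 0.017, -0.191, 0.557], [0.191, -0.004, -0.982, 0.958], [0.0, 0.0, 0.0, 1.0]]
side 442.6534437622472 442.6534437622472 279.49034583294747 213.3146549828112 [[0.94, -0.339, 0.027, -0.465], [-0.099, -0.348, -0.932, 0.193], [0.326, 0.874, -0.36, 0.656], [0.0, 0.0, 0.0, 1.0]]
{'clock': 0.1, 'q': [-1.214, 0.435, 0.025, 1.574, -0.012, 1.134, -0.075], 'dq': [0.002, 0.0, 0.0, -0.002, -0.0, 0.001, 0.001], 'joint_efforts': [0.003, -66.913, 0.988, -31.515, -0.061, 0.037, 0.0], 'eef_pos': [0.277, 0.56, 0.404], 'ee_rot': [-3.14, 0.0, 2.682], 'ft_force': [-0.619, -0.079, -1.147], 'moment': [-0.011, -0.089, -0.027], 'gripper_force': 0.0, 'grip_width': 0.092}
```

View pics/top0.png

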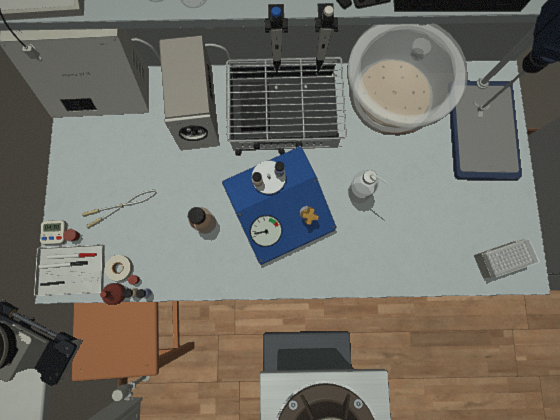

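View pics/side0.png

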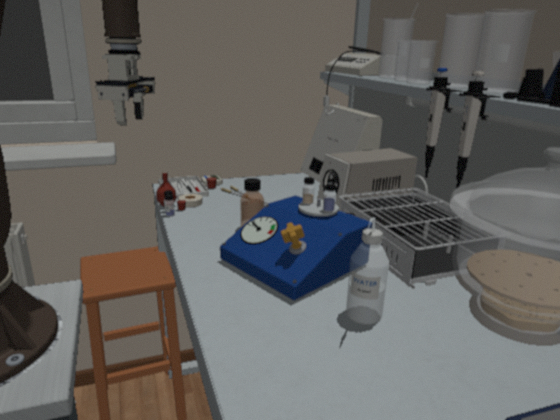

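The top view shows the rotator at about (280,205), turned about 20 deg. The key is at (309,215), the dial at (266,231), the vials at (258,178) and (279,170), the amber bottle at (202,220) on the left, and the squeeze bottle at (365,185) on the right. I'll enlarge both views to read these more closely.

```bash
python3 - <<'E'
import cv2
a=cv2.imread("pics/top0.png")[140:275,210:390]; a=cv2.resize(a,None,fx=4.4,fy=4.4,interpolation=cv2.INTER_CUBIC)
b=cv2.imread("pics/side0.png")[170:305,210:390]; b=cv2.resize(b,None,fx=4.4,fy=4.4,interpolation=cv2.INTER_CUBIC)
cv2.imwrite("pics/topc.png",a);cv2.imwrite("pics/sidec.png",b);print(a.shape)
E
```

```text
(594, 792, 3)
```

View pics/topc.png

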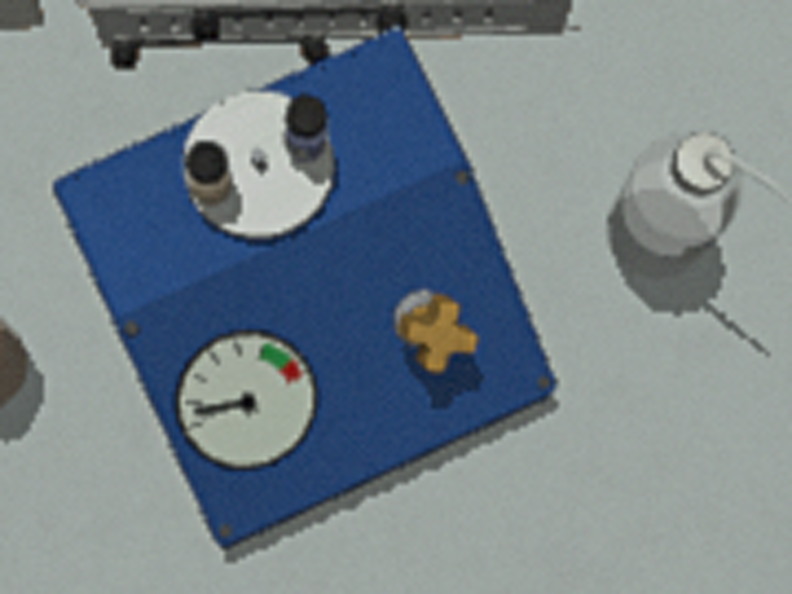

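View pics/sidec.png

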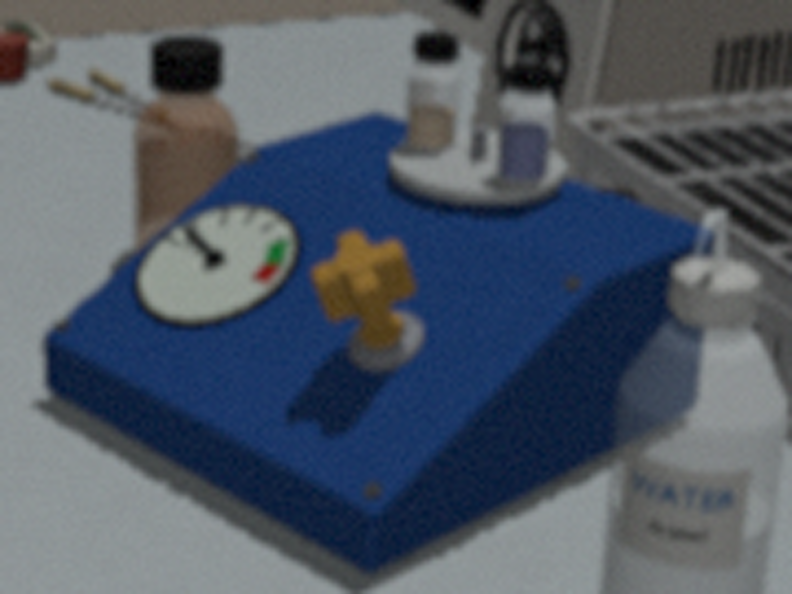

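The enlarged crops give the housing corners, the dial centre (248,402 in the top crop) and the key head (443,335). The pointer sits slightly clockwise of left, so the key is at about 0.5 rad. Next I'll fit the rotator pose and key angle using both views.

```bash
cat > h.py <<'E'
import numpy as np
from scipy.optimize import least_squares
from scipy.spatial.transform import Rotation as R
F={n:dict(np.load(n+".npz")) for n in("top","side")}
OFF={"top":(210,140),"side":(210,170)}
def proj(n,P):
    f=F[n]; c=(f["view"]@np.r_[P,1])[:3]; return np.array([f["fx"]*c[0]/c[2]+f["cx"],f["fy"]*c[1]/c[2]+f["cy"]])
def crop(n,u,v): return np.array([u,v])/4.4+OFF[n]
def onplane(n,px,z):
    f=F[n]; V=f["view"]; o=-V[:3,:3].T@V[:3,3]; d=V[:3,:3].T@np.array([(px[0]-f["cx"])/f["fx"],(px[1]-f["cy"])/f["fy"],1]); return o+d*(z-o[2])/d[2]
def W(p,P): c,s=np.cos(p[2]),np.sin(p[2]); return np.array([p[0]+c*P[0]-s*P[1],p[1]+s*P[0]+c*P[1],P[2]])
a=np.radians(25); nrm=np.array([-np.sin(a),0,np.cos(a)])
E
python3 - <<'E'
from h import *
G=np.array([0,-.05,.067])+.037*nrm; T=np.array([0,-.05,.067])+.05*nrm
obs=[("top",(225,540),(-.068,.11,.035)),("top",(553,388),(-.068,-.11,.035)),("top",(55,185),(.156,.11,.098)),("top",(402,28),(.156,-.11,.098)),("top",(466,168),(.068,-.11,.098)),
("top",(248,402),(0,.06,.067)),("top",(443,333),T),("side",(47,340),(-.068,.11,.035)),("side",(378,515),(-.068,-.11,.035)),("side",(213,258),(0,.06,.067)),("side",(364,265),T)]
r=least_squares(lambda p:np.concatenate([proj(n,W(p,np.array(P)))-crop(n,*c) for n,c,P in obs]),[.55,0.1,.4],loss="soft_l1"); p=r.x
print("pose",p); np.save("p.npy",p)
for n,c,P in obs: print(n,c,np.round((proj(n,W(p,np.array(P)))-crop(n,*c))*4.4,1))
print("grip",W(p,G))
# dial pointer
for n,tip,ctr in(("top",(195,412),(248,402)),("side",(183,228),(213,258))):
    q=least_squares(lambda x:proj(n,W(p,np.array([0,.06,.067])+.024*(np.array([0,1,0])*np.cos(x[0])+np.array([np.cos(a),0,np.sin(a)])*np.sin(x[0]))))-proj(n,W(p,np.array([0,.06,.067])))-(np.array(tip)-ctr)/4.4,[.2]).x[0]
    print("pointer",n,q,"key",q/.45)
# wing tips prediction at top edge
ex=np.array([np.cos(a),0,np.sin(a)]);ey=np.array([0,1,0])
for q in(.3,.5,.7):
  for n in("top","side"): print(q,n,[np.round((proj(n,W(p,T+.02*(ex*np.cos(-q+k)+ey*np.sin(-q+k))))-OFF[n])*4.4).tolist() for k in np.arange(4)*np.pi/2])
s=onplane("top",np.array([675,215])/4.4+OFF["top"],.09);am=onplane("top",(201,217),.125)
print("squeeze",s,"amber",am)
for c,z in(((207,162),.165),((306,117),.165)): print("vial",onplane("top",crop("top",*c),z))
g=W(p,G);n=W([0,0,p[2]],nrm);print("n",n,"TCP",g+.159*n)
E
```

```text
pose [0.52202038 0.07978509 0.42955078]
top (225, 540) [-2.1 10.8]
top (553, 388) [10.5 -1.1]
top (55, 185) [-6.4 -3. ]
top (402, 28) [-1.6 -7. ]
top (466, 168) [  3.4 -12.8]
top (248, 402) [ 1.4 -1.9]
top (443, 333) [3.6 4.1]
side (47, 340) [-10.   -6.2]
side (378, 515) [-0.2 -0.3]
side (213, 258) [4.5 7.2]
side (364, 265) [-5.6 -7.3]
grip [0.52862719 0.02781528 0.10053339]
pointer top 0.2610165316545252 key 0.580036737010056
pointer side 0.23585373366391382 key 0.5241194081420307
0.3 top [[443.0, 301.0], [411.0, 343.0], [450.0, 372.0], [482.0, 332.0]]
0.3 side [[398.0, 233.0], [335.0, 236.0], [318.0, 282.0], [383.0, 281.0]]
0.5 top [[450.0, 301.0], [411.0, 335.0], [443.0, 373.0], [482.0, 339.0]]
0.5 side [[402.0, 238.0], [343.0, 231.0], [314.0, 277.0], [374.0, 285.0]]
0.7 top [[457.0, 302.0], [412.0, 328.0], [436.0, 372.0], [480.0, 346.0]]
0.7 side [[405.0, 244.0], [352.0, 228.0], [312.0, 271.0], [365.0, 289.0]]
squeeze [ 0.5950204  -0.10744945  0.09      ] amber [0.5249439 0.2870612 0.125    ]
vial [0.60961043 0.15228088 0.165     ]
vial [0.63319337 0.10012165 0.165     ]
n [-0.38422463 -0.17600463  0.90630779] TCP [ 4.67535475e-01 -1.69460661e-04  2.44636326e-01]
```

```bash
cat >> h.py <<'E'
def goal(q,k,out,grip=np.array([.5295,.028,.1005])):
    "TCP pose gripping the key at angle q, quarter k, 'out' m off along the axis"
    p=np.load("p.npy"); ex=np.array([np.cos(a),0,np.sin(a)]);ey=np.array([0,1,0]); t=-q+k*np.pi/2
    y=W([0,0,p[2]],ex*np.cos(t)+ey*np.sin(t)); n=W([0,0,p[2]],nrm); z=-n
    return np.c_[np.cross(y,z),y,z],grip+(.159+out)*n
def delta(Rg,pg,pos,rpy):
    Rc=R.from_euler("xyz",rpy).as_matrix(); return np.round(R.from_matrix(Rc.T@Rg).as_rotvec(),3),np.round(Rc.T@(pg-pos),4)
E
python3 - <<'E'
from h import *; from bench import arm
s=arm.get_state()
for k in range(4):
    print(k,*delta(*goal(.58,k,.09),s["eef_pos"],s["ee_rot"]), R.from_matrix(goal(.58,k,.1)[0]).as_euler("xyz"))
E
```

```text
0 [-0.467 -0.023  1.24 ] [-0.3958 -0.4463  0.0785] [ 2.7696941  -0.23372714  1.46451053]
1 [-0.295 -0.325 -0.304] [-0.3958 -0.4463  0.0785] [2.89139942 0.36131474 2.94521415]
2 [ 0.025 -0.507 -1.846] [-0.3958 -0.4463  0.0785] [-2.7696941   0.23372714 -1.67708212]
3 [-0.461  0.419  2.771] [-0.3958 -0.4463  0.0785] [-2.89139942 -0.36131474 -0.1963785 ]
```
k=2: rz about -1.85; base azimuth also moves by -1.11 (which equals +1.11 rotation in tool z (down)); so j7 change ≈ -1.85 -1.11 = -2.96 → j7 ≈ -3.0: out of range (-2.74). k=1: -0.304-1.11=-1.4 → j7≈-1.5. Start there: j7 -1.5 to 2.6 = 4.1 rad. Perfect: or use k=1 and one turn 2.6ish, then backward by π (or π/2) and another turn. E.g. turn1: 2.5 (j7 -1.5→1.0); regrip back -π/2·... back by π → -2.14?; turn 2: 2.5. Great. Or back by π/2 only: j7 -0.57 → +2.0. Better: less.

Units first: shifts go in mm. So -0.446 m is -446, -0.396 m is -396.

Request:
nudge_tcp --plan '{"drx":[-0.295,-0.295,-0.295,-0.295,-0.295,-0.295,-0.295,-0.295,-0.295,-0.295,-0.295,-0.295,-0.295,-0.295,-0.295,-0.295],"dry":[-0.325,-0.325,-0.325,-0.325,-0.325,-0.325,-0.325,-0.325,-0.325,-0.325,-0.325,-0.325,-0.325,-0.325,-0.325,-0.325],"drz":[-0.304,-0.304,-0.304,-0.304,-0.304,-0.304,-0.304,-0.304,-0.304,-0.304,-0.304,-0.304,-0.304,-0.304,-0.304,-0.304],"sx":[-396,-396,-396,-396,-396,-396,-396,-396,-396,-396,-396,-396,-396,-396,-396,-396],"sy":[-446,-446,-446,-446,-446,-446,-446,-446,-446,-446,-446,-446,-446,-446,-446,-446],"sz":[78.5,78.5,78.5,78.5,78.5,78.5,78.5,78.5,78.5,78.5,78.5,78.5,78.5,78.5,78.5,78.5],"aperture":[0.08,0.08,0.08,0.08,0.08,0.08,0.08,0.08,0.08,0.08,0.08,0.08,0.08,0.08,0.08,0.08]}'

```text
clock: 2.1
eef_pos: [0.4342, -0.0145, 0.3263]
ee_rot: [2.89, 0.361, 2.946]
ft_force: [-0.3, -0.0, 0.7]
grip_width: 0.0802
gripper_force: 0.0
```

```bash
python3 - <<'E'
from h import *; from bench import arm
import cv2
s=arm.get_state(); print(s["clock"],np.round(s["q"],3),s["ft_force"])
for o in(.09,0.): print(*delta(*goal(.58,1,o),s["eef_pos"],s["ee_rot"]))
f=[arm.grab_frame(n)["color"][:,:,::-1] for n in("top","side")]
o=[cv2.resize(x[y:y+200,200:400],None,fx=2,fy=3,interpolation=cv2.INTER_CUBIC) if 0 else cv2.resize(x[y:y+200,200:333],None,fx=3,fy=3) for x,y in zip(f,(100,110))]
cv2.imwrite("pics/hov.png",np.hstack(o))
E
```

```text
2.1 [-0.239  0.136  0.253  2.3   -0.625  0.373  1.974] [-0.33119624 -0.00718532  0.65131112]
[ 0.002 -0.     0.001] [ 0.0002 -0.0014 -0.0002]
[ 0.002 -0.     0.001] [ 0.0002 -0.0016  0.0898]
```

View pics/hov.png

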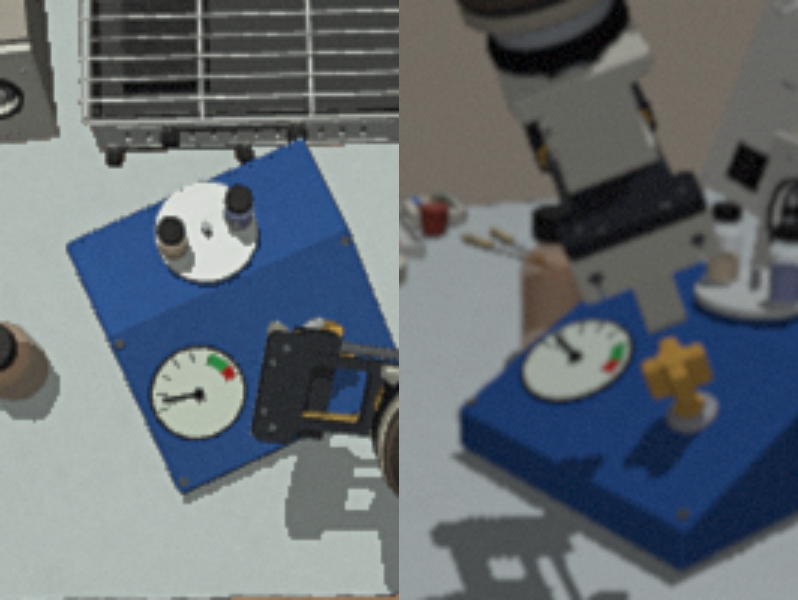

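The hover picture shows the key free at about (675,370) in the right half. The dial (198,395 in the left half) is still readable and the vials are undisturbed. A positive tool turn lowers joint 7 from 1.97, leaving about 4.7 rad of room. Next I descend and close.

Request:
nudge_tcp --plan '{"drx":[0,0,0,0,0,0,0,0,0,0,0],"dry":[0,0,0,0,0,0,0,0,0,0,0],"drz":[0,0,0,0,0,0,0,0,0,0,0],"sx":[0,0,0,0,0,0,0,0,0,0,0],"sy":[-1.5,-1.5,-1.5,-1.5,-1.5,-1.5,-1.5,-1.5,-1.5,-1.5,-1.5],"sz":[40,65,80,90,90,90,90,90,90,90,90],"aperture":[0.08,0.08,0.08,0.08,0.08,0.03,0.03,0.03,0.03,0.03,0.03]}'

```text
clock: 3.58
eef_pos: [0.4692, 0.0016, 0.2452]
ee_rot: [2.886, 0.362, 2.948]
ft_force: [0.6, 8.3, 5.5]
grip_width: 0.0398
gripper_force: 30.0
```

```bash
python3 - <<'E'
from h import *; from bench import arm
s=arm.get_state(); print(s["moment"],s["q"][6]); print(*delta(*goal(.58,1,0),s["eef_pos"],s["ee_rot"]))
E
```

```text
[1.71703031 0.02521876 0.54855372] 2.380434075312568
[ 0.006 -0.     0.002] [ 0.0006 -0.0018 -0.0001]
```

The grip measures 39.8 mm, so the fingers hold the bar ends. Now the first partial turn of 2.4 rad, with a 1.5 mm y correction to relieve the side force.

Converted, 0.0015 m is 1.5.

Request:
nudge_tcp --plan '{"drx":[0,0,0,0,0,0,0,0,0,0,0,0,0,0,0,0],"dry":[0,0,0,0,0,0,0,0,0,0,0,0,0,0,0,0],"drz":[0,0.18,0.36,0.54,0.72,0.9,1.08,1.26,1.44,1.62,1.8,1.98,2.16,2.34,2.4,2.4],"sx":[0,0,0,0,0,0,0,0,0,0,0,0,0,0,0,0],"sy":[1.5,1.5,1.5,1.5,1.5,1.5,1.5,1.5,1.5,1.5,1.5,1.5,1.5,1.5,1.5,1.5],"sz":[0,0,0,0,0,0,0,0,0,0,0,0,0,0,0,0],"aperture":[0.03,0.03,0.03,0.03,0.03,0.03,0.03,0.03,0.03,0.03,0.03,0.03,0.03,0.03,0.03,0.03]}'

```text
clock: 5.58
eef_pos: [0.4658, 0.0012, 0.2435]
ee_rot: [3.073, -0.428, 0.606]
ft_force: [-14.8, 1.8, 6.3]
grip_width: 0.0395
gripper_force: 30.0
```

```bash
python3 - <<'E'
from h import *; from bench import arm
import cv2
s=arm.get_state(); print(np.round(s["q"],3),s["moment"]); print(*delta(*goal(.58+2.4,1,0),s["eef_pos"],s["ee_rot"]))
f=[arm.grab_frame(n)["color"][:,:,::-1] for n in("top","side")]
cv2.imwrite("pics/t1.png",np.hstack([cv2.resize(x[y:y+200,200:333],None,fx=3,fy=3,interpolation=cv2.INTER_CUBIC) for x,y in zip(f,(100,110))]))
E
```

```text
[-0.258  0.354  0.258  2.321 -1.304  0.266  0.229] [-0.1147304   2.57117164  0.42609278]
[-0.005  0.003 -0.001] [ 0.0018  0.0024 -0.0003]
```

View pics/t1.png

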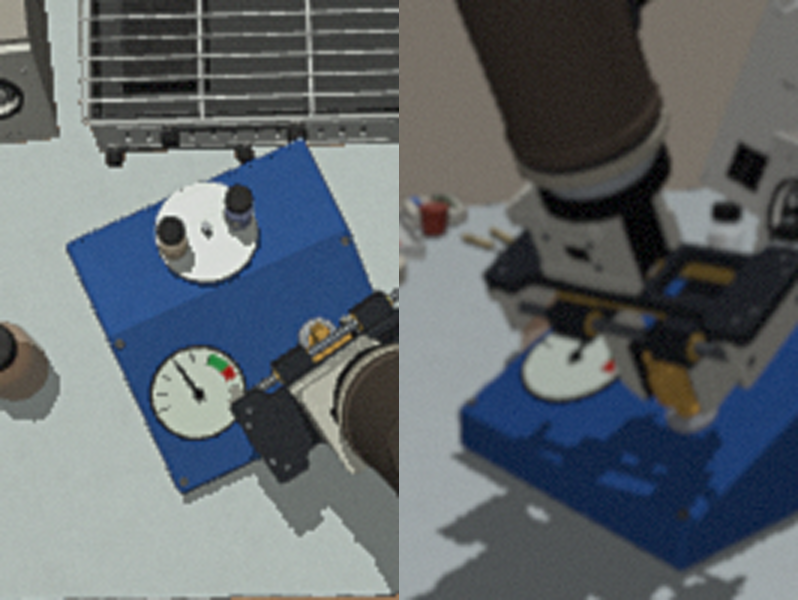

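The pointer has gone to about (178,363) around (198,394), close to 1.3 rad. The grip is sound and the vials haven't moved. I'll compute the key angle from the pointer, open, and turn back a quarter.

```bash
cat >> h.py <<'E'
def key_from(d,n="top"):
    p=np.load("p.npy"); C=np.array([0,.06,.067]); d=np.array(d)/np.hypot(*d)
    qs=np.linspace(0,3.1,3101); best=[]
    for x in qs:
        v=proj(n,W(p,C+.024*(np.array([0,1,0])*np.cos(x)+np.array([np.cos(a),0,np.sin(a)])*np.sin(x))))-proj(n,W(p,C)); best.append(v@d/np.hypot(*v))
    return qs[np.argmax(best)]/.45
E
python3 -c "
from h import *
print(key_from((-20,-32)),key_from((-22,-34)),key_from((-53,10)))"
```

```text
3.22 3.1866666666666665 0.5933333333333334
```

Request:
nudge_tcp --plan '{"drx":[0,0,0,0,0,0,0,0,0,0,0,0,0,0,0],"dry":[0,0,0,0,0,0,0,0,0,0,0,0,0,0,0],"drz":[0,0,0,0,-0.18,-0.36,-0.54,-0.72,-0.9,-1.08,-1.26,-1.44,-1.571,-1.571,-1.571],"sx":[0,0,0,0,0,0,0,0,0,0,0,0,0,0,0],"sy":[0,0,0,0,0,0,0,0,0,0,0,0,0,0,0],"sz":[0,0,0,0,0,0,0,0,0,0,0,0,0,0,0],"aperture":[0.08,0.08,0.08,0.08,0.08,0.08,0.08,0.08,0.08,0.08,0.08,0.08,0.08,0.08,0.08]}'

```text
clock: 7.55
eef_pos: [0.469, 0.0005, 0.2447]
ee_rot: [2.709, 0.066, 2.144]
ft_force: [-0.4, -0.5, 0.8]
grip_width: 0.0797
gripper_force: 0.0
```

```bash
python3 - <<'E'
from h import *; from bench import arm
s=arm.get_state(); print(np.round(s["q"],3),s["moment"]); print(*delta(*goal(.58+2.4,2,0),s["eef_pos"],s["ee_rot"]))
E
```

```text
[ 0.034  0.353 -0.103  2.293 -0.943  0.149  1.445] [-0.24630784  0.45616475  0.01116598]
[ 0.001 -0.001 -0.004] [-0.0001 -0.0007 -0.0002]
```

Request:
nudge_tcp --plan '{"drx":[0,0,0,0,0,0,0,0,0,0,0,0],"dry":[0,0,0,0,0,0,0,0,0,0,0,0],"drz":[0,0,0,0,0,0,0.18,0.36,0.54,0.72,0.9,1],"sx":[0,0,0,0,0,0,0,0,0,0,0,0],"sy":[0,0,0,0,0,0,0,0,0,0,0,0],"sz":[0,0,0,0,0,0,0,0,0,0,0,0],"aperture":[0.03,0.03,0.03,0.03,0.03,0.03,0.03,0.03,0.03,0.03,0.03,0.03]}'

```text
clock: 9.05
eef_pos: [0.4666, 0.0003, 0.2436]
ee_rot: [2.845, -0.32, 1.206]
ft_force: [-13.5, -2.5, 3.9]
grip_width: 0.0397
gripper_force: 30.0
```

```bash
python3 - <<'E'
from h import *; from bench import arm
s=arm.get_state(); print(np.round(s["q"],3),s["moment"]); print(*delta(*goal(.58+3.4,2,0),s["eef_pos"],s["ee_rot"]))
E
```

```text
[-0.171  0.35   0.151  2.314 -1.233  0.227  0.728] [-0.93977958  2.07264871  0.25517257]
[-0.004  0.001 -0.005] [ 0.0007  0.002  -0.0003]
```

Converted, -0.0015 m is -1.5.

Request:
nudge_tcp --plan '{"drx":[0,0,0,0,0,0,0],"dry":[0,0,0,0,0,0,0],"drz":[0.18,0.36,0.54,0.72,0.9,1,1],"sx":[0,0,0,0,0,0,0],"sy":[-1.5,-1.5,-1.5,-1.5,-1.5,-1.5,-1.5],"sz":[0,0,0,0,0,0,0],"aperture":[0.03,0.03,0.03,0.03,0.03,0.03,0.03]}'

```text
clock: 9.93
eef_pos: [0.4649, 0.0021, 0.2432]
ee_rot: [-3.014, -0.416, 0.135]
ft_force: [-14.5, 1.7, 7.1]
grip_width: 0.0401
gripper_force: 30.0
```

```bash
python3 - <<'E'
from h import *; from bench import arm
import cv2
s=arm.get_state(); print(np.round(s["q"],3),s["moment"]); print(*delta(*goal(.58+4.4,2,0),s["eef_pos"],s["ee_rot"]))
f=[arm.grab_frame(n)["color"][:,:,::-1] for n in("top","side")]
cv2.imwrite("pics/t2.png",np.hstack([cv2.resize(f[0][210:255,243:293],None,fx=8,fy=8,interpolation=cv2.INTER_CUBIC),cv2.resize(f[1][210:255,240:290],None,fx=8,fy=8,interpolation=cv2.INTER_CUBIC)]))
E
```

```text
[-0.237  0.352  0.229  2.322 -1.297  0.254 -0.208] [-0.11029653  2.54070909  0.36582628]
[-0.004  0.004 -0.001] [ 0.0035  0.0025 -0.0003]
```

View pics/t2.png

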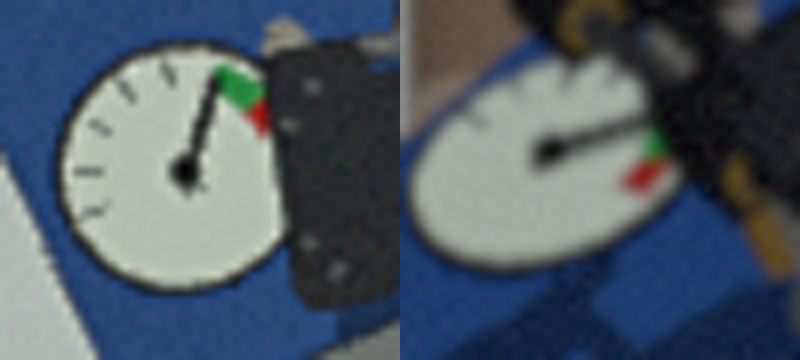

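The pointer (217,75 from 185,172) stands at the start of the green band, about 5.0 rad, which matches the 4.98 I computed. I'll turn 0.6 rad more, release, back out along the axis, then check.

Converted, -0.15 m is -150, -0.13 m is -130.

Request:
nudge_tcp --plan '{"drx":[0,0,0,0,0,0,0,0,0,0,0,0,0,0,0,0],"dry":[0,0,0,0,0,0,0,0,0,0,0,0,0,0,0,0],"drz":[0.18,0.36,0.5,0.6,0.6,0.6,0.6,0.6,0.6,0.6,0.6,0.6,0.6,0.6,0.6,0.6],"sx":[0,0,0,0,0,0,0,0,0,0,0,0,0,0,0,0],"sy":[0,0,0,0,0,0,0,0,0,0,0,0,0,0,0,0],"sz":[0,0,0,0,0,0,0,0,0,0,-30,-80,-130,-150,-150,-150],"aperture":[0.03,0.03,0.03,0.03,0.03,0.08,0.08,0.08,0.08,0.08,0.08,0.08,0.08,0.08,0.08,0.08]}'

```text
clock: 12.02
eef_pos: [0.4099, -0.0249, 0.3798]
ee_rot: [-2.798, -0.276, -0.486]
ft_force: [-0.2, 0.2, 0.5]
grip_width: 0.0801
gripper_force: 0.0
```

```bash
python3 - <<'E'
from h import *; from bench import arm
import cv2
s=arm.get_state(); print(np.round(s["q"],3))
f=[arm.grab_frame(n)["color"][:,:,::-1] for n in("top","side")]
cv2.imwrite("pics/t3.png",np.hstack([cv2.resize(f[0][140:270,180:380],None,fx=2,fy=2),cv2.resize(f[1][170:300,210:410],None,fx=2,fy=2)]))
z=np.hstack([cv2.resize(f[0][210:255,243:293],None,fx=8,fy=8,interpolation=cv2.INTER_CUBIC),cv2.resize(f[1][210:255,240:290],None,fx=8,fy=8,interpolation=cv2.INTER_CUBIC)])
cv2.imwrite("pics/t3.png",np.vstack([cv2.resize(cv2.imread("pics/t3.png"),(800,240)),z]))
E
```

```text
[-0.665 -0.031  0.691  2.293 -0.359  0.504 -1.696]
```

View pics/t3.png

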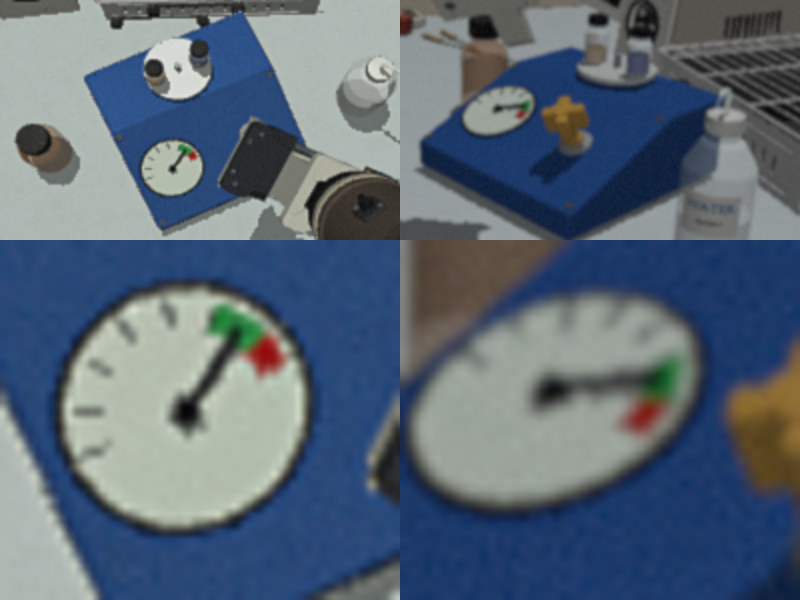

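The pointer (238,335 from 186,412) stands in the middle of the green band. The gripper is clear of the key, and the vials and bottles are where they were. I'm handing the job in.

```bash
python3 -c "
from bench import arm
print(arm.sign_off())"
```

```text
the job is handed in; nothing more can be done
None
```

I wound the key in two grips to about 5.6 rad, so the pointer stands mid-green; the gripper is clear, the vials and bottles look unmoved in the last picture, and the job was handed in at about 12 s (no verdict was returned).

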